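Pulse the spice grinder by its bayonet lid

ROBOT

A 6-joint arm with a two-finger parallel gripper is mounted at the origin on the work surface. World frame = base frame: x ahead of the robot, y to its left, z up, the work surface at z = 0. Lengths are in m, angles in degrees, forces in N, time in s.
With the tool pointing down it reaches from about 0.35 to 0.925 m from the base axis. Payload 6.4 kg.
Tool frame: the origin (TCP) lies at the very end of the fingers, on their centre line; the grasp point (between the pads) lies 19 mm behind it (arm.pinch_z is the distance from the TCP to the grasp point, in m); z points along the fingers, y is the line along which they close (so a half turn about z gives the same grasp; the last joint's range is limited). The gripper opens to 85 mm and grips with 20 to 120 N. Pads are 22 mm wide; open, the fingers measure 114 mm over their backs; the gripper's body (76 mm by 85 mm) begins 54 mm behind the grasp point. The pads swing forward as they close: fully open they stand 13 mm farther back than shut.
Start: joints at [-81.079, 14.043, 89.255, -0, 76.702, -9.975], TCP at [0.211, -0.615, 0.231] pointing down, gripper open.
Joint ranges: [-179.41, 179.41], [-58.25, 129.5], [7.25, 145.43], [-54.29, 234.29], [11.92, 165.04], [-157.13, 157.13]. Speed limits (degrees/s): [147.25, 147.25, 180, 180, 180, 180].

INTERFACE

Orientations are given as [roll, pitch, yaw] about the fixed x, y, z axes, in that order (R = Rz(yaw) Ry(pitch) Rx(roll)).
In Python, from bench import arm gives the robot as it stands.
- The arm moves only by the tool play_rows, never from a script. Its argument "increments" is a list that holds one entry, the list of rows, each a list of 4 numbers: the shift along the tool's x, y, z in m, then the turn about the tool's z in rad. A call has 1 to 5 rows; each row is the pose to reach, as a shift and turn from the pose commanded when the call began, along the tool's axes at that moment; what a row does not reach only later rows make up. A row lasts 1/12 s, in which the tool goes at most 41.7 mm and 7.16 degrees, less where a joint would pass 70% of its speed; a pose out of reach is approached as far as the arm can. A call with a gripper value outside its range is refused whole. "grip" is the finger opening in m, from 0 to 0.0854, set as the call begins (left out, the last holds). The fingers move at their own pace and stop on an object; "force" is the grip in N (left out, the last holds). Time passes only in rows, so rows that repeat a pose let the fingers close. It gives the time, the measured TCP pose, the force, the opening and the grip force at its end, in the units of the state.
- arm.get_state(): the state, without advancing time (a new reading comes with each control period).
- arm.capture(name): name is "scene" or "top" or "wrist"; returns the picture (480x640x3 uint8, blue, green, red); there is no depth.
- arm.camera_info(name): a dict with "fx", "fy", "cx", "cy" (pixels), "rvec" (rotation vector, rad) and "tvec" (3), from world to camera coordinates, as OpenCV has them. Camera axes: x right, y down, z forward; pixel columns grow to the right and rows downward; lengths in m; the calibration is good to about 2 mm. A picture is of the moment at which its call begins: read the wrist's pose just before it. camera_info takes no time and is no camera call; for the wrist camera it gives the pose at the moment of the call.
- arm.finish_job(): hands the job in; it is judged then, once.
Trained networks look in the newest picture that a camera, given by its name, has taken for a name from the list of things; names that differ only in an ending like _2 or _b are one class to them, and where a whole thing is asked for, a point or a joint stands for the part that bears it (a point fixed in the world has none). Each returns a list of dicts, best first, with "confidence" (0 to 1); they miss things now and then, are a little off and sometimes report something else, mostly with a low value. They report only what shows in the picture. A call takes as long as a camera call. They do not tell look-alikes from the thing itself.
- arm.cut_out(camera, target): "pixels" (480x640 bool, what is visible of it) and "location" ([row, column] in pixels, amid what is visible of it).
The state is a dict: "t": time; "q": joint angles; "qd": joint speeds; "joint_efforts": joint torques, N m; "tool_pos": TCP position; "orientation": TCP orientation; "force": force on the tool from outside, world axes, zero at the start; "ft_torque": the same for the moment, N m; "finger_gap": finger opening in m; "grip_force": force on a finger pad.
Only numpy, scipy, OpenCV 4.12 (cv2) and the standard library are available. Lean on these libraries where they do the work, as an engineer would, in place of code of your own. Each camera call takes 0.05 s, during which the arm holds its last target. There are 200 camera calls.

TASK

Put the green lid on the steel grinder: set its two lugs into the two slots of the collar so that the flange sits down on the rim, then twist it clockwise (seen from above) against the spring until its white line points at the yellow pulse mark, 45 degrees from the slots and half-way to the lock. Hold it there: the program finishes while the gripper is still holding the twisted lid. Never let it reach the lock at the red mark, and leave the bowl, the jar and the spoon where they are.

Things in the scene. Friction and masses are not known exactly. Their poses are not given: they have to be found in the camera images.
- lid_center (a point): Loose green lid, 0.12 kg, right way up on the table. Point on its axis, half-way up: 26 mm above the underside of its plug. z up, x along the grip fin. The fin is a straight upright bar on the flange, 66 mm long (x), 20 mm wide, from 20 to 52 mm above the underside, a white line along its top. Flange: 90 mm across, from 14 to 20 mm up. Turned half round the lid is the same.
- lid: The same lid; origin at the centre of the plug's underside, axes as lid_center. The white plug under the flange is 64 mm across, 14 mm high, its foot edge bevelled 4 mm. Two equal lugs stick out of it at +x and -x, below the ends of the fin: 14 mm wide, reaching 40 mm from the axis, 5 mm high at the very foot of the plug.
- mouth (a point): Centre of the grinder's round mouth, level with its rim, 110 mm above the table; z up. Mouth 69 mm across (2.5 mm clearance round the plug), with open slots for the lugs at +x and -x, 19 mm wide, reaching 44 mm from the axis; either lug fits either. Between them black tabs 7 mm thick cover the lugs once turned. With the flange resting on the rim, lid_center is 12 mm above this point.
- grinder: Steel grinder, a cylinder 122 mm across (127 mm at the foot), 110 mm high, fixed to the table by suction feet; origin under its centre, axes as mouth. Marks on the rim, each on both sides: blue at the slots, yellow (pulse) 45 degrees clockwise from them seen from above, red (lock) 90 degrees clockwise. Anticlockwise a stop blocks the seated lid.
- ring (a joint): Turn of the grinder's sprung inner ring, rad: 0 at rest, growing clockwise seen from above. The seated lid's lugs meet it after 0.09 rad (0.02 to 0.16) of free twist, then push it, so with the lid on the yellow mark (turned 0.785 rad) it reads about 0.70. The spring turns it back with 0.05 N m at 0 and 0.13 N m at 0.70. At 1.3 the lock clicks; hard stop at 1.5.
- bowl: Loose steel bowl, 110 mm across, 45 mm high; origin at the centre of its underside. Leave it alone.
- jar_center (a point): Loose amber glass jar with a red cap, 52 mm across, 75 mm high; point at its centre, half-way up. Leave it alone.
- spoon: Loose steel spoon, 170 mm long, lying along its own x; origin under its middle. Leave it alone.
There are look-alikes about, which are no part of the job. What is shaped like the grinder but turquoise is not meant.

How it is judged (in metres and radians):
On the way:
1. the lid is seated in the mouth with its lugs in the slots, not yet twisted far (horizontal distance between lid_center and mouth below 0.005 m and z of lid_center in the frame of mouth below 0.0155 m and angle between lid_center's own z axis and vertical below 0.08 rad and angle between the x axis of lid_center and the x axis of mouth, either way round below 0.3 rad), for 0.05 s.
At the end, for the whole second after the job is handed in: Through the last second the lid sits in the mouth (within 5 mm of its axis, at most 3.5 mm high, level within 0.08 rad), turned 0.57 to 1.0 rad (33 to 57 degrees) from the slots, the ring steady (under 0.1 rad/s) at 0.5 to 0.9 rad, and the fingers hold the lid (over 1 N) (horizontal distance between lid_center and mouth below 0.005 m and z of lid_center in the frame of mouth below 0.0155 m and angle between lid_center's own z axis and vertical below 0.08 rad and value of joint ring between 0.5 and 0.9 rad and angle between the x axis of lid_center and the x axis of mouth, either way round between 0.57 and 1 rad and velocity of joint ring between -0.1 and 0.1 rad/s and contact force between the fingers and lid above 1 N); the arm keeps its last pose, push and grip.
It fails at once if the lid is turned into the lock (ring past 1.3 rad) (value of joint ring above 1.3 rad).
It fails at once if the bowl, the jar or the spoon is moved by more than 30 mm (distance of any of bowl, jar_center, spoon from where it was at the start of the episode above 0.03 m).
It also fails if it takes over 42 s, if anything falls off the work surface, if the arm or the gripper's body presses on something with over 40 N, if the wrist force passes 120 N, or if a joint passes its speed limit or range.

## Working session

There is one attempt and no reset: what is moved stays moved. The work goes in short steps, Python scripts to look and compute and a tool call to move; the robot and the scene stay as the last step left them, time stands still between calls to the robot, and variables do not carry over. Pictures are saved under pics/ and viewed, at most 10 in all, crops included, and the job is handed in when it is done.

Besides the shell and the picture viewer there is one more tool, called after "Call:" by a JSON object that holds its "method" and its "body". play_rows: Moves the arm, as the interface text tells. Its arguments: {"type":"object","properties":{"increments":{"type":"array","items":{"type":"array","items":{"type":"array","items":{"type":"number"}}}},"grip":{"type":"number"},"force":{"type":"number"}},"required":["increments"]}

```bash
mkdir -p pics; ls; python3 - <<'E'
from bench import arm
import cv2,numpy as np
a=arm.capture("scene");b=arm.capture("top")
cv2.imwrite("pics/s.png",a);cv2.imwrite("pics/t.png",b)
for c in("scene","top"):print(c,arm.camera_info(c))
for t in("lid","grinder"):
  for c in("scene","top"):
    for d in arm.cut_out(c,t):print(c,t,d["confidence"],d["location"],d["pixels"].sum())
s=arm.get_state();print(s["t"],s["tool_pos"],s["orientation"],s["finger_gap"])
E
```

```text
pics
scene {'fx': 465.09885800490275, 'fy': 465.09885800490275, 'cx': 329.3915090540509, 'cy': 249.78509361553049, 'rvec': array([ 2.54087089,  0.68584715, -0.19290745]), 'tvec': array([-0.51259002, -0.20407193,  1.131099  ])}
top {'fx': 499.44474319546555, 'fy': 499.44474319546555, 'cx': 313.6775150482802, 'cy': 243.98295260216327, 'rvec': array([ 2.15926622, -2.14213814,  0.14221028]), 'tvec': array([0.01039749, 0.55731091, 1.09113061])}
scene lid 0.7 [191.5, 332.2] 992
scene lid 0.16 [335.1, 234.4] 5030
top lid 0.82 [271.7, 241.0] 1238
top lid 0.7 [261.0, 420.9] 3065
scene grinder 0.77 [339.4, 235.1] 4918
scene grinder 0.63 [289.8, 163.6] 4797
scene grinder 0.58 [262.1, 285.7] 4331
top grinder 0.82 [261.6, 340.6] 2786
top grinder 0.72 [340.6, 417.9] 3318
top grinder 0.66 [260.6, 418.7] 3051
0.3 [ 0.21046783 -0.61478627  0.23089513] [-1.79961598e+02 -6.28056926e-03  1.88966250e+01] 0.08538188221585336
```

View pics/s.png

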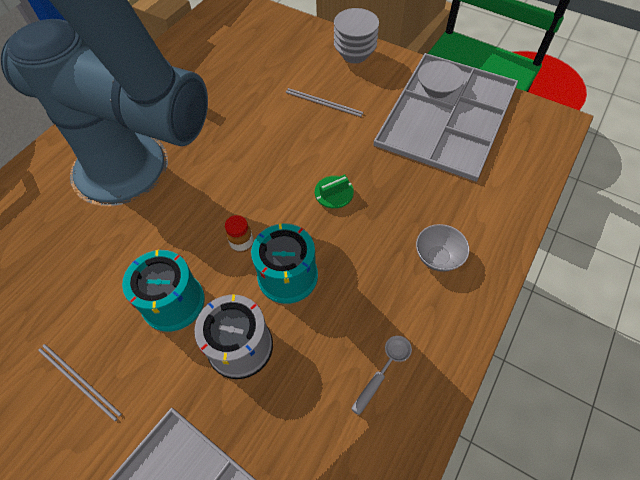

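View pics/t.png

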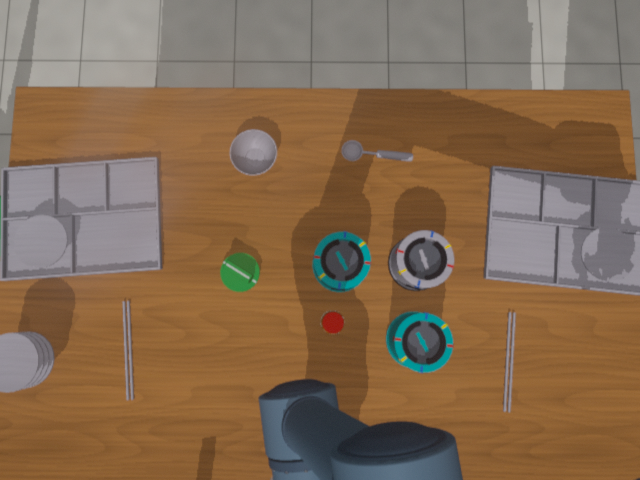

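The steel grinder is at top (421,260) and scene (233,330). The turquoise look-alikes are at top (343,261) and (420,342), and scene (285,260) and (163,285). Only the grey-bodied one fits the description. The lid is at top (240,271), and there is only one green one. I'll confirm with a crop and measure.

```bash
cat > h.py <<'E'
import cv2,numpy as np
from bench import arm
def ray(c,uv,z,info=None):
    i=info or arm.camera_info(c);R=cv2.Rodrigues(i["rvec"])[0];C=-R.T@i["tvec"]
    uv=np.atleast_2d(uv).astype(float)
    d=np.c_[(uv[:,0]-i["cx"])/i["fx"],(uv[:,1]-i["cy"])/i["fy"],np.ones(len(uv))]@R
    return (C+d*((z-C[2])/d[:,2])[:,None])[:,:2]
def mask(im,name,box):
    h=cv2.cvtColor(im,cv2.COLOR_BGR2HSV).astype(int);H,S,V=h[...,0],h[...,1],h[...,2]
    m={"green":(H>45)&(H<75)&(S>120),"white":(S<110)&(V>140),"yellow":(H>22)&(H<35)&(S>150)&(V>130),
       "blue":(H>105)&(H<130)&(S>120),"red":((H<6)|(H>174))&(S>150)}[name]
    o=np.zeros_like(m);x0,y0,x1,y1=box;o[y0:y1,x0:x1]=m[y0:y1,x0:x1];return o
def pts(m):
    y,x=np.nonzero(m);return np.c_[x,y]
def blobs(m,amin=3):
    n,l,s,c=cv2.connectedComponentsWithStats(m.astype(np.uint8));return [(c[k],s[k,4]) for k in range(1,n) if s[k,4]>=amin]
E
python3 - <<'E'
from h import *
I={"scene":cv2.imread("pics/s.png"),"top":cv2.imread("pics/t.png")}
gb={"top":(385,225,460,295),"scene":(190,290,275,380)};lb={"top":(215,245,265,300),"scene":(308,170,360,212)}
for c in I:
    for col in("blue","yellow","red"):
        for p,a in blobs(mask(I[c],col,gb[c])):print(c,col,p.round(1),a,ray(c,p,.11).round(4))
    w=mask(I[c],"white",lb[c]);P=ray(c,pts(w),.052)
    vx,vy,x,y=cv2.fitLine(P.astype(np.float32),cv2.DIST_HUBER,0,.001,.001).ravel()
    t=P@[vx,vy];print(c,"line",len(P),P.mean(0).round(4),"mid",((t.max()+t.min())/2-[vx,vy]@np.array([x,y])),np.degrees(np.arctan2(vy,vx)),np.ptp(t))
    g=mask(I[c],"green",lb[c]);h=cv2.convexHull(pts(g)).reshape(-1,2);print(" flange",[np.round(v,4) for v in cv2.fitEllipse(ray(c,h,.018).astype(np.float32))])
a=I["top"][220:300,380:460];b=I["top"][232:312,200:280];s=I["scene"][285:385,185:285]
cv2.imwrite("pics/c.png",np.hstack([cv2.resize(k,(260,260),interpolation=2) for k in(a,b,s)]))
E
```

```text
scene blue [210.4 305.1] 20 [[ 0.4693 -0.2049]]
scene blue [248.3 347.7] 18 [[ 0.5729 -0.2349]]
scene blue [252.1 352.6] 19 [[ 0.5833 -0.2386]]
scene blue [262. 367.] 3 [[ 0.6117 -0.2504]]
scene yellow [233.1 297.4] 18 [[ 0.4954 -0.1726]]
scene yellow [224.7 356. ] 21 [[ 0.547  -0.2666]]
scene yellow [225.1 361.9] 16 [[ 0.5536 -0.2744]]
scene red [253. 306.] 13 [[ 0.5359 -0.1682]]
scene red [203.7 346.3] 15 [[ 0.5059 -0.2711]]
scene red [202. 352.] 5 [[ 0.5096 -0.2803]]
scene line 76 [0.499  0.1777] mid -0.009335720836482708 61.861855 0.08534403628325576
 flange [array([0.4978, 0.1858]), array([0.0881, 0.0991]), np.float64(7.3789)]
top blue [431.6 234.2] 9 [[ 0.5702 -0.2349]]
top blue [417.8 284.5] 13 [[ 0.4638 -0.2037]]
top yellow [447.7 246. ] 9 [[ 0.5453 -0.2683]]
top yellow [401.7 271.1] 12 [[ 0.4915 -0.1704]]
top red [400.2 250.8] 5 [[ 0.5343 -0.1679]]
top red [450.8 265.8] 8 [[ 0.5035 -0.2736]]
top line 118 [0.4929 0.181 ] mid -0.00465721237357497 58.79597 0.08506771939006824
 flange [array([0.4945, 0.1837]), array([0.0876, 0.0889]), np.float64(169.5148)]
```

View pics/c.png

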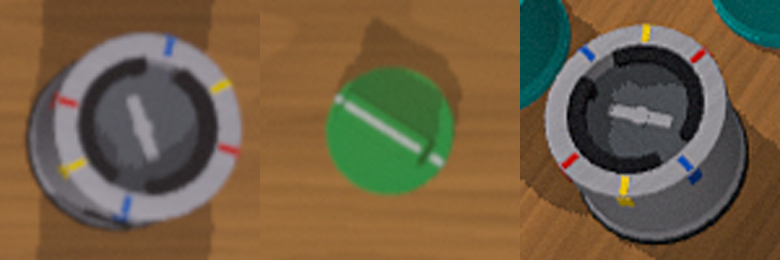

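The crop confirms the steel body. The mouth is at about (0.5195, -0.220), with the slot axis at -16.2° and the yellow mark at -61.2°. The lid is at about (0.495, 0.184), with the fin at about 60°. I'll move above the lid.

Call:
{"method": "play_rows", "body": {"increments": [[[0.528, -0.664, 0, 0], [0.528, -0.664, 0, 0], [0.528, -0.664, 0, 0], [0.528, -0.664, 0, 0], [0.528, -0.664, 0, 0]]], "grip": 0.0854}}

```text
t: 0.72
tool_pos: [0.2806, -0.4168, 0.2311]
orientation: [-180.0, -0.0, 18.9]
force: [0.5, -0.7, -0.0]
finger_gap: 0.0854
grip_force: 0.0
```

Call:
{"method": "play_rows", "body": {"increments": [[[0.397, -0.499, 0, 0], [0.397, -0.499, 0, 0], [0.397, -0.499, 0, 0], [0.397, -0.499, 0, 0], [0.397, -0.499, 0, 0]]]}}

```text
t: 1.13
tool_pos: [0.3504, -0.2206, 0.2314]
orientation: [180.0, -0.0, 18.8]
force: [0.5, 0.4, 0.2]
finger_gap: 0.0853
grip_force: 0.0
```

Call:
{"method": "play_rows", "body": {"increments": [[[0.266, -0.335, 0, 0], [0.266, -0.335, 0, 0], [0.266, -0.335, 0, 0], [0.266, -0.335, 0, 0], [0.266, -0.335, 0, 0]]]}}

```text
t: 1.55
tool_pos: [0.4203, -0.0241, 0.2317]
orientation: [179.9, -0.1, 18.9]
force: [1.2, -1.1, 0.3]
finger_gap: 0.0853
grip_force: 0.0
```

Call:
{"method": "play_rows", "body": {"increments": [[[0.136, -0.17, 0, -0.72], [0.136, -0.17, 0, -0.72], [0.136, -0.17, 0, -0.72], [0.136, -0.17, 0, -0.72], [0.136, -0.17, 0, -0.72]]]}}

```text
t: 1.97
tool_pos: [0.4907, 0.1723, 0.2314]
orientation: [180.0, -0.0, 55.1]
force: [1.1, -0.5, 0.4]
finger_gap: 0.0853
grip_force: 0.0
```

```bash
cat >> h.py <<'E'
def inc(xy,z,yaw):
    s=arm.get_state();p=s["tool_pos"];y=np.radians(s["orientation"][2]);d=np.array([xy[0]-p[0],xy[1]-p[1]])
    print("t",s["t"],"at",np.round(p,4),"yaw",round(s["orientation"][2],2),"F",np.round(s["force"],1),"q6",round(s["q"][5],1))
    print("inc",np.round([d@[np.cos(y),np.sin(y)],d@[np.sin(y),-np.cos(y)],p[2]-z,-np.radians((yaw-s["orientation"][2]+180)%360-180)],4))
E
python3 - <<'E'
from h import *
inc((.495,.184),.231,60)
print(arm.camera_info("wrist"));im=arm.capture("wrist");cv2.imwrite("pics/w.png",im)
E
```

```text
t 1.9667 at [0.4907 0.1723 0.2314] yaw 55.1 F [ 1.1 -0.5  0.4] q6 41.8
inc [ 0.0121 -0.0032  0.0004 -0.0856]
{'fx': 412.9646244250865, 'fy': 412.9646244250865, 'cx': 320.1936488815858, 'cy': 239.29587851097574, 'rvec': array([-2.71457211,  0.85309335,  0.12959893]), 'tvec': array([-0.30566737,  0.36176099,  0.50648506])}
```

View pics/w.png

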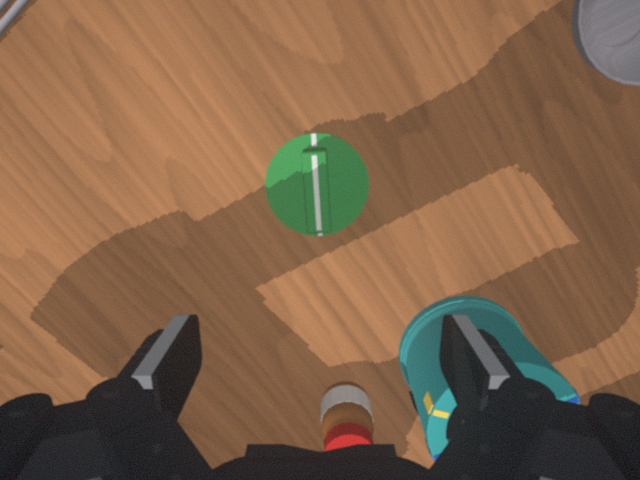

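The wrist view shows the lid flange around (317,184), with the white line from (314,155) to (319,233) on the fin top.

```bash
cat >> h.py <<'E'
def lid(im,info,box,zf=.02,zt=.052):
    g=mask(im,"green",box);h=cv2.convexHull(pts(g)).reshape(-1,2)
    e=cv2.fitEllipse(ray(0,h,zf,info).astype(np.float32));print("flange",np.round(e[0],4),np.round(e[1],4))
    c=np.array(e[0]);w=pts(mask(im,"white",box));P=ray(0,w,zt,info)
    k=np.linalg.norm(P-c,axis=1)<.03;P=P[k]
    vx,vy,x,y=cv2.fitLine(P.astype(np.float32),cv2.DIST_HUBER,0,.001,.001).ravel();t=P@[vx,vy]
    n=np.array([-vy,vx]);print("line n",len(P),"angle",np.degrees(np.arctan2(vy,vx)),"centre proj on line",np.round(c+n*(n@(np.array([x,y])-c)),4),"off",n@(np.array([x,y])-c))
E
python3 - <<'E'
from h import *
info=arm.camera_info("wrist");im=arm.capture("wrist")
lid(im,info,(255,125,380,245))
inc((.495,.184),.231,60)
R=cv2.Rodrigues(info["rvec"])[0];print("cam at",-R.T@info["tvec"])
E
```

```text
flange [0.4968 0.1856] [0.081  0.0875]
line n 460 angle 58.659805 centre proj on line [0.4975 0.1852] off -0.0008404277169340446
t 2.0667 at [0.491  0.1744 0.2311] yaw 55.2 F [ 0.4 -1.3  0.2] q6 41.8
inc [ 0.0102 -0.0022  0.0001 -0.0838]
cam at [0.53543871 0.23907451 0.37421986]
```

Call:
{"method": "play_rows", "body": {"increments": [[[0.011, -0.002, 0.1, -0.061], [0.011, -0.002, 0.1, -0.061], [0.011, -0.002, 0.1, -0.061], [0.011, -0.002, 0.1, -0.061], [0.011, -0.002, 0.1, -0.061]]], "grip": 0.05}}

```text
t: 2.48
tool_pos: [0.4947, 0.1796, 0.1309]
orientation: [-179.9, 0.1, 58.2]
force: [-0.1, -0.1, 1.0]
finger_gap: 0.0499
grip_force: 0.0
```

```bash
python3 - <<'E'
from h import *
info=arm.camera_info("wrist");im=arm.capture("wrist");cv2.imwrite("pics/w2.png",im)
g=pts(mask(im,"green",(0,0,640,480)));print(g.min(0),g.max(0))
lid(im,info,(*np.maximum(g.min(0)-4,0),*(g.max(0)+4)))
inc((.4958,.1846),.025,58.7)
E
```

```text
[250 157] [385 286]
flange [0.4967 0.1837] [0.0859 0.0876]
line n 828 angle 58.82799 centre proj on line [0.4965 0.1838] off 0.0001933896271975044
t 2.5333 at [0.496  0.1797 0.1326] yaw 58.16 F [-0.7 -0.1 -0.3] q6 39.4
inc [ 0.0041 -0.0027  0.1076 -0.0095]
```

View pics/w2.png

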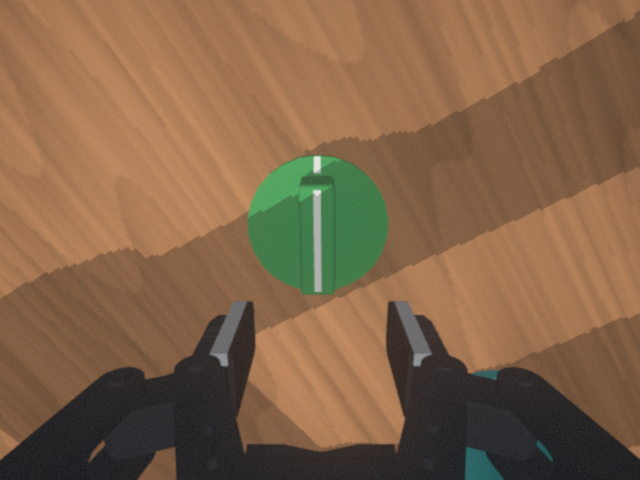

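Call:
{"method": "play_rows", "body": {"increments": [[[0.004, -0.001, 0.04, -0.01], [0.004, -0.001, 0.07, -0.01], [0.004, -0.001, 0.095, -0.01], [0.004, -0.001, 0.106, -0.01], [0.004, -0.001, 0.106, -0.01]]]}}

```text
t: 2.95
tool_pos: [0.4961, 0.1836, 0.0248]
orientation: [-179.9, 0.1, 58.7]
force: [-0.7, 0.2, 0.5]
finger_gap: 0.0506
grip_force: 0.0
```

Call:
{"method": "play_rows", "body": {"increments": [[[0, 0, 0, 0], [0, 0, 0, 0], [0, 0, 0, 0], [0, 0, 0, 0], [0, 0, 0, 0]]], "grip": 0.01, "force": 70}}

```text
t: 3.37
tool_pos: [0.4989, 0.1843, 0.0281]
orientation: [179.8, -0.2, 58.8]
force: [0.1, -0.1, 7.6]
finger_gap: 0.0187
grip_force: 70.6
```

Call:
{"method": "play_rows", "body": {"increments": [[[0, 0, 0, 0], [0, 0, 0, 0]]]}}

```text
t: 3.53
tool_pos: [0.4989, 0.1843, 0.0281]
orientation: [179.8, -0.2, 58.8]
force: [-0.6, -1.0, 8.4]
finger_gap: 0.0187
grip_force: 70.6
```

Call:
{"method": "play_rows", "body": {"increments": [[[0, 0, -0.02, 0], [0, 0, -0.05, 0], [0, 0, -0.09, 0], [0, 0, -0.13, 0], [0, 0, -0.17, 0]]]}}

```text
t: 3.95
tool_pos: [0.496, 0.1839, 0.1978]
orientation: [180.0, -0.0, 58.8]
force: [1.0, -0.2, -1.2]
finger_gap: 0.0187
grip_force: 69.4
```

```bash
python3 - <<'E'
from h import *
inc((.5195,-.22),.2,-16.2+0)
E
```

```text
t 3.95 at [0.496  0.1839 0.1978] yaw 58.78 F [ 1.  -0.2 -1.2] q6 39.3
inc [-0.3333  0.2295 -0.0022  1.3086]
```

Call:
{"method": "play_rows", "body": {"increments": [[[-0.333, 0.23, 0, 1.309], [-0.333, 0.23, 0, 1.309], [-0.333, 0.23, 0, 1.309], [-0.333, 0.23, 0, 1.309], [-0.333, 0.23, 0, 1.309]]]}}

```text
t: 4.37
tool_pos: [0.5087, -0.0257, 0.1964]
orientation: [179.9, -0.1, 22.6]
force: [0.8, 0.5, -0.3]
finger_gap: 0.0186
grip_force: 69.4
```

```bash
python3 - <<'E'
from h import *
inc((.5195,-.22),.2,-16.2+0)
E
```

```text
t 4.3667 at [ 0.5087 -0.0257  0.1964] yaw 22.64 F [ 0.8  0.5 -0.3] q6 51.7
inc [-0.0648  0.1835 -0.0036  0.6779]
```

Call:
{"method": "play_rows", "body": {"increments": [[[-0.129, 0.132, -0.02, 0.678], [-0.129, 0.132, -0.02, 0.678], [-0.129, 0.132, -0.02, 0.678], [-0.129, 0.132, -0.02, 0.678], [-0.129, 0.132, -0.02, 0.678]]]}}

```text
t: 4.78
tool_pos: [0.4403, -0.1996, 0.217]
orientation: [179.9, -0.1, -13.4]
force: [0.6, 0.5, -0.9]
finger_gap: 0.0189
grip_force: 69.5
```

Call:
{"method": "play_rows", "body": {"increments": [[[0, 0, 0, 0.05], [0, 0, 0, 0.05], [0, 0, 0, 0.05]]]}}

```text
t: 5.03
tool_pos: [0.4415, -0.1959, 0.2157]
orientation: [180.0, -0.0, -15.6]
force: [-0.8, -0.1, -1.6]
finger_gap: 0.0186
grip_force: 69.5
```

```bash
python3 - <<'E'
from h import *
inc((.5195,-.22),.2,-16.2+0)
for c in("wrist","top","scene"):
    info=arm.camera_info(c);im=arm.capture(c);cv2.imwrite(f"pics/{c}3.png",im)
    if c=="wrist":
        for col in("blue","yellow","red"):
            for p,a in blobs(mask(im,col,(0,0,640,480)),8):print(col,p.round(1),a,ray(0,p,.11,info).round(4))
print(arm.get_state()["tool_pos"])
E
```

```text
t 5.0333 at [ 0.4415 -0.1959  0.2157] yaw -15.65 F [-0.8 -0.1 -1.6] q6 68.2
inc [0.0816 0.0022 0.0157 0.0097]
blue [322.5   2.5] 48 [[ 0.5679 -0.2344]]
blue [10.9 96.8] 176 [[ 0.5697 -0.051 ]]
blue [320.9 190.9] 102 [[ 0.4701 -0.2062]]
blue [ 75.2 270.4] 122 [[ 0.4628 -0.0395]]
red [227.1  99. ] 133 [[ 0.5355 -0.169 ]]
red [415.6 101. ] 137 [[ 0.5055 -0.2722]]
red [144.8 171.3] 27 [[ 0.51   -0.1077]]
red [130.3 174.3] 120 [[ 0.5107 -0.0986]]
red [134.4 341.2] 2948 [[ 0.4044 -0.0555]]
red [456.6 346.8] 77 [[ 0.3406 -0.2669]]
[ 0.4417103  -0.1951247   0.21530027]
```

View pics/wrist3.png

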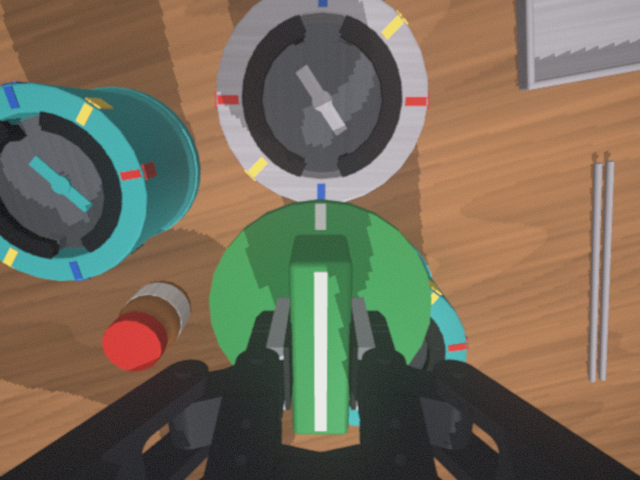

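```bash
python3 - <<'E'
from h import *
from scipy.optimize import least_squares
s=arm.get_state();p=s["tool_pos"];y=np.radians(s["orientation"][2])
def fit(im,info,box,z,rmax):
    m=mask(im,"green",box).astype(np.uint8);h=max(cv2.findContours(m,0,1)[0],key=len).reshape(-1,2);h=h[(h[:,1]<rmax)]
    x0,y0,x1,y1=box
    P=ray(0,h,z,info)
    r=least_squares(lambda v:np.linalg.norm(P-v[:2],axis=1)-.045,P.mean(0),loss="soft_l1",f_scale=.0007)
    d=r.x-p[:2];print(len(P),r.x.round(4),"tool xy",(d@[np.cos(y),np.sin(y)]).round(4),(d@[np.sin(y),-np.cos(y)]).round(4),"res",np.median(abs(r.fun)).round(5))
w=cv2.imread("pics/wrist3.png")
for z in(-.0045,-.0075,-.0105):fit(w,arm.camera_info("wrist"),(190,195,440,330),p[2]+z,320)
for c in("top","scene"):
    im=cv2.imread(f"pics/{c}3.png");b=[(q.round(),a) for q,a in blobs(mask(im,"green",(0,100,640,480)),60)];print(c,b)
inc((.520,-.2203),.16,-16.2)
E
```

```text
1179 [ 0.4294 -0.1967] tool xy -0.0114 0.0048 res 0.00556
1179 [ 0.4286 -0.1967] tool xy -0.0122 0.005 res 0.00566
1179 [ 0.4278 -0.1967] tool xy -0.0129 0.0053 res 0.00582
top [(array([429., 313.]), np.int32(90))]
scene [(array([190., 273.]), np.int32(1617))]
t 5.1833 at [ 0.4417 -0.1951  0.2153] yaw -15.58 F [ 0.2 -0.2 -1.6] q6 68.3
inc [0.0822 0.0032 0.0553 0.0108]
```

```bash
python3 - <<'E'
from h import *
from scipy.optimize import least_squares
s=arm.get_state();p=s["tool_pos"];y=np.radians(s["orientation"][2]);info=arm.camera_info("wrist")
m=mask(cv2.imread("pics/wrist3.png"),"green",(190,195,440,340))
L=[]
for c in range(205,440):
    r=np.nonzero(m[:,c])[0]
    if len(r) and r[0]<300:L.append((c,r[0]))
for r in range(240,325):
    c=np.nonzero(m[r])[0];L+=[(c[0],r),(c[-1],r)]
for z in(-.0045,-.0075,-.0105):
    P=ray(0,np.array(L),p[2]+z,info)
    for R in(.045,None):
        r=least_squares(lambda v:np.linalg.norm(P-v[:2],axis=1)-(R or v[2]),[*p[:2],.045],loss="soft_l1",f_scale=.0007)
        d=r.x[:2]-p[:2];print(z,r.x.round(4),"tool xy",(d@[np.cos(y),np.sin(y)]).round(4),(d@[np.sin(y),-np.cos(y)]).round(4),"res",np.median(abs(r.fun)).round(5))
E
```

```text
-0.0045 [ 0.4386 -0.1966  0.045 ] tool xy -0.0026 0.0023 res 0.00142
-0.0045 [ 0.4405 -0.1969  0.0438] tool xy -0.0007 0.0021 res 0.00097
-0.0075 [ 0.4385 -0.1964  0.045 ] tool xy -0.0027 0.0021 res 0.00107
-0.0075 [ 0.439  -0.1965  0.0447] tool xy -0.0023 0.0021 res 0.00099
-0.0105 [ 0.4384 -0.1963  0.045 ] tool xy -0.0029 0.002 res 0.00093
-0.0105 [ 0.4374 -0.1961  0.0456] tool xy -0.0039 0.0021 res 0.001
```

Call:
{"method": "play_rows", "body": {"increments": [[[0.04, 0.001, 0, 0.01], [0.0845, 0.002, 0.02, 0.01], [0.0845, 0.002, 0.05, 0.01], [0.0845, 0.002, 0.063, 0.01], [0.0845, 0.002, 0.063, 0.01]]]}}

```text
t: 5.6
tool_pos: [0.5201, -0.2182, 0.1476]
orientation: [-179.8, 0.5, -16.2]
force: [-0.8, 0.1, -1.7]
finger_gap: 0.0185
grip_force: 69.4
```

Call:
{"method": "play_rows", "body": {"increments": [[[0, 0, 0, 0], [0, 0, 0, 0]]]}}

```text
t: 5.77
tool_pos: [0.5226, -0.2206, 0.1538]
orientation: [180.0, -0.1, -16.2]
force: [-0.2, -0.7, -1.3]
finger_gap: 0.0188
grip_force: 69.4
```

```bash
python3 - <<'E'
from h import *
inc((.520,-.2203),.124,-16.2)
a=arm.capture("wrist");b=arm.capture("scene")
cv2.imwrite("pics/x4.png",np.hstack([cv2.resize(a[100:480,140:500],(400,422)),cv2.resize(b[250:385,170:298],(400,422),interpolation=2)]))
E
```

```text
t 5.7667 at [ 0.5226 -0.2206  0.1538] yaw -16.25 F [-0.2 -0.7 -1.3] q6 71.9
inc [-0.0026  0.0004  0.0298 -0.0008]
```

View pics/x4.png

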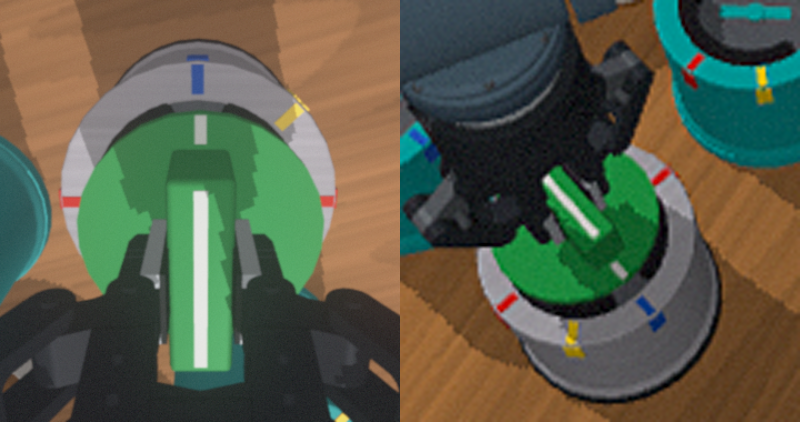

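The lid is centred over the mouth with its line on the blue mark, within about 1 mm. I'll lower it carefully.

Call:
{"method": "play_rows", "body": {"increments": [[[-0.001, -0.0007, 0.006, 0], [-0.001, -0.0007, 0.011, 0], [-0.001, -0.0007, 0.016, 0], [-0.001, -0.0007, 0.019, 0], [-0.001, -0.0007, 0.019, 0]]]}}

```text
t: 6.28
tool_pos: [0.5209, -0.2193, 0.1321]
orientation: [-180.0, 0.1, -16.3]
force: [1.0, 0.1, -1.2]
finger_gap: 0.0187
grip_force: 69.4
```

Call:
{"method": "play_rows", "body": {"increments": [[[0, 0, 0.003, 0], [0, 0, 0.005, 0], [0, 0, 0.007, 0], [0, 0, 0.007, 0]]]}}

```text
t: 6.62
tool_pos: [0.5214, -0.2196, 0.1258]
orientation: [-180.0, 0.0, -16.3]
force: [0.7, -0.2, -1.0]
finger_gap: 0.0187
grip_force: 69.4
```

Call:
{"method": "play_rows", "body": {"increments": [[[0, 0, 0.002, 0], [0, 0, 0.003, 0], [0, 0, 0.004, 0], [0, 0, 0.004, 0], [0, 0, 0.004, 0]]]}}

```text
t: 7.03
tool_pos: [0.5222, -0.22, 0.1244]
orientation: [180.0, -0.1, -16.3]
force: [-4.9, 3.1, 10.9]
finger_gap: 0.0186
grip_force: 70.9
```

The lid is seated: contact came at TCP z = 0.1244, as expected. Next I'll ease the side load and twist in steps.

Call:
{"method": "play_rows", "body": {"increments": [[[-0.001, 0, 0, 0], [-0.001, 0, 0, 0], [-0.001, 0, 0, 0.06], [-0.001, 0, 0, 0.12], [-0.001, 0, 0, 0.2]]]}}

```text
t: 7.45
tool_pos: [0.5225, -0.2202, 0.1244]
orientation: [180.0, -0.3, -27.9]
force: [1.8, 1.1, 4.3]
finger_gap: 0.0187
grip_force: 70.2
```

```bash
python3 - <<'E'
from h import *
inc((.520,-.2203),.124,-61.2)
s=arm.get_state();print(s["ft_torque"])
E
```

```text
t 7.45 at [ 0.5225 -0.2202  0.1244] yaw -27.89 F [1.8 1.1 4.3] q6 83.5
inc [-2.200e-03  1.200e-03  4.000e-04  5.814e-01]
[-0.00783865 -0.26410281  0.24222405]
```

Call:
{"method": "play_rows", "body": {"increments": [[[0, 0, 0, 0.08], [0, 0.0005, 0, 0.16], [0, 0.0005, 0, 0.24], [0, 0.001, 0, 0.3], [0, 0.001, 0, 0.3]]]}}

```text
t: 7.87
tool_pos: [0.522, -0.221, 0.1245]
orientation: [-179.9, -0.3, -45.0]
force: [2.1, 2.9, 6.3]
finger_gap: 0.0187
grip_force: 70.5
```

Call:
{"method": "play_rows", "body": {"increments": [[[0, 0, 0, 0.07], [0, 0, 0, 0.14], [0, 0, 0, 0.21], [0, 0, 0, 0.28], [0, 0, 0, 0.28]]]}}

```text
t: 8.28
tool_pos: [0.5215, -0.2213, 0.1244]
orientation: [-179.9, -0.2, -61.0]
force: [-0.3, 0.9, 6.9]
finger_gap: 0.0188
grip_force: 70.6
```

Call:
{"method": "play_rows", "body": {"increments": [[[0, 0, 0, 0], [0, 0, 0, 0], [0, 0, 0, 0]]]}}

```text
t: 8.53
tool_pos: [0.5215, -0.2213, 0.1244]
orientation: [-179.9, -0.2, -60.9]
force: [-0.5, 0.7, 6.6]
finger_gap: 0.0189
grip_force: 70.6
```

```bash
python3 - <<'E'
from h import *
inc((.520,-.2203),.124,-61.2)
s=arm.get_state();print(s["ft_torque"],s["grip_force"])
a=arm.capture("wrist");b=arm.capture("scene")
cv2.imwrite("pics/x5.png",np.hstack([cv2.resize(a[100:480,140:500],(400,422)),cv2.resize(b[250:385,170:298],(400,422),interpolation=2)]))
info=arm.camera_info("wrist");P=ray(0,pts(mask(a,"white",(290,150,350,440))),.148,info)
vx,vy,*_=cv2.fitLine(P.astype(np.float32),cv2.DIST_HUBER,0,.001,.001).ravel();print("fin",np.degrees(np.arctan2(vy,vx)),np.ptp(P@[vx,vy]))
E
```

```text
t 8.5333 at [ 0.5215 -0.2213  0.1244] yaw -60.91 F [-0.5  0.7  6.6] q6 116.5
inc [-0.0016  0.0008  0.0004  0.0051]
[-0.15038572  0.20286601  0.01161004] 70.55197834968567
fin -60.774406 0.09941894403676377
```

View pics/x5.png

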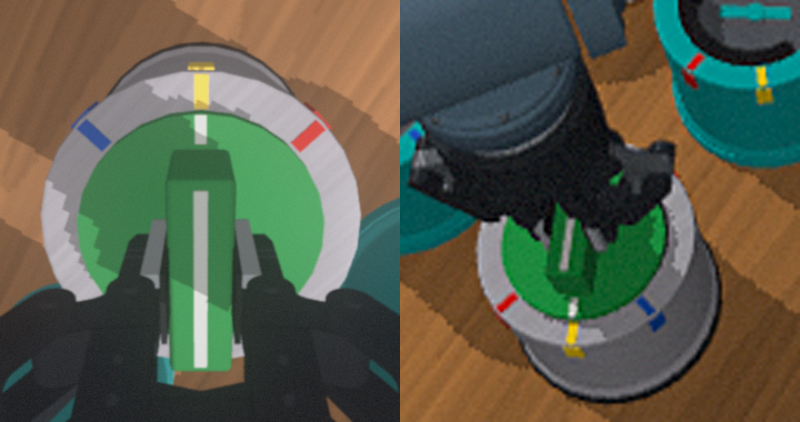

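The white line points straight at the yellow mark, from (200,130) on the lid to (200,90) on the rim. The flange is seated and centred, and nothing is moving. I'll hand the job in while holding the lid.

```bash
python3 -c "
from bench import arm
print(arm.finish_job())"
```

```text
the job is handed in; nothing more can be done
None
```

The lid is seated in the steel grinder, twisted 45° clockwise to the yellow pulse mark and still held by the gripper; I handed the job in that way at about 8.6 s, and no verdict came back.

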